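Close the fuse pot with its double lid, then lift the outer lid clear

TASK

First turn the red breather knob on the fuse pot until its white pointer line points at the yellow index mark, and leave it there. Then carry the double lid (orange inner lid together with the green outer lid lying over it) from the rubber mat and lower it gently onto the pot so that the inner lid is fully home, let go of it, and lift the green outer lid alone straight up off it without shifting the inner lid. Finish while still holding the outer lid level and still about 10 cm up, straight above the pot, and leave the other loose things on the shelf where they are.

Things in the scene. Friction and masses are not known exactly. Their poses are not given: they have to be found in the camera images.
- pot: Grey round fuse pot, open on top, on a dark steel plate (6 thick) with its breather valve; fixed. Origin on the pot axis at shelf level, z up. Outside diameter 110, bore 102, rim 60 above the shelf. The valve's axis lies 130 from the pot axis along the pot's own -x; its black dial is 72 in diameter, top 22 above the shelf. Pot and mat may swap sides.
- pot_mouth (a point): Centre of the pot's mouth, level with the rim, 60 above the shelf.
- valve (a joint): Angle of the breather knob in rad, grows clockwise seen from above, range 0 to 2.4; it stays where it is left (light friction, about 0.04 N m). At 0 the white pointer line points along the pot's own -x; it points at the yellow index mark at 1.40. It starts between 0.2 and 0.8.
- valve_grip (a point): On the axis of the red bar-shaped knob grip, 48.5 above the shelf; turns with the knob: its x axis runs along the bar, and the white pointer line on the bar's top lies towards its -x. The bar is 44 long, 12 wide and 26 tall; its top is 54.5 above the shelf, and under it is a grey disc 44 in diameter whose top is 28.5 above the shelf.
- valve_index (a point): Middle of the yellow index mark (13 long) on the black dial, 29 from the valve's axis.
- lid_mat: Black rubber parking mat, diameter 144, 4 thick, fixed; origin at the centre of its underside. The double lid starts on it, centred to about 3.
- inner_lid: Orange inner lid, ~0.12 kg, loose, round about z; origin under its centre. Heights above it: plug dia 96 from 0 to 10 (foot chamfered to 86), flange dia 108 to 15, stem dia 16 to 45, round grip knob dia 26 from 45 to 71, standing up through the outer lid; lifted by the knob it takes the outer lid along. Fully home, flange on the rim, its origin is on the pot axis 50 above the shelf.
- outer_lid: Green outer lid, ~0.14 kg, loose, lying on the inner flange; origin at the centre of its plate's underside, 15 above the inner lid's origin when nested. Plate dia 124, 4 thick, centre hole 40; skirt (inside dia 116) hangs 12 below. Grip it by the round collar, outside dia 50, inside 40, 4 to 24 above the origin; the inner knob stands inside it up to 56 above the origin.
- fuse_box: Bystander: clear plastic box of glass fuses, 90 x 60 x 37, loose, origin under its centre.
- bulb: Bystander: frosted LED bulb standing on its cap, 60 in diameter, 108 tall, origin under its centre.
- lamp_holder: Bystander: white ceramic lamp holder, 60 in diameter, 50 tall, loose, origin under its centre.
- tester_pen: Bystander: grey tester pen lying between pot and mat along its own x, about 135 long and 16 tall, loose, origin under its body's middle.
- screwdriver: Bystander: screwdriver with yellow handle lying along its own x, about 190 long, loose.
There are look-alikes about, which are no part of the job. Leave any pink or purple look-alike of the inner_lid alone.

How it is judged:
By the outcome, as a careful person would: the job done as asked, in the order asked, and still so for the second after the job is handed in, while the arm keeps its last pose, push and grip.
It also fails if it takes over 64 s, if anything falls off the work surface, if the arm or the gripper's body presses on something with over 40 N, if the wrist force passes 120 N, or if a joint passes its speed limit or range.

ROBOT

A 6-joint arm with a two-finger parallel gripper is mounted at the origin on the work surface. World frame = base frame: x ahead of the robot, y to its left, z up, the work surface at z = 0. Lengths are in m, angles in rad, forces in N, time in s.
With the tool pointing down it reaches from about 0.15 to 0.775 m from the base axis. Payload 6.1 kg.
Tool frame: the origin (TCP) lies between the finger pads; the fingertips stand 8 mm ahead of it and the grasp point (between the pads) lies 11 mm behind it (tcp_to_tips is the z of the fingertips in the tool frame, in m); z points along the fingers, y is the direction in which the jaws open and shut (so a half turn about z gives the same grasp; the last joint's range is limited). The gripper opens to 85 mm and grips with 20 to 120 N. Pads are 22 mm wide; open, the fingers measure 114 mm over their backs; the gripper's body (76 mm by 85 mm) begins 54 mm behind the grasp point. The pads swing forward as they close: fully open they stand 13 mm farther back than shut.
Start: joints at [-1.339, 0.126, -0.04, 1.405, 0, 1.571], TCP at [0.121, -0.511, 0.239] pointing down, gripper open.
Joint ranges: [-2.72, 2.72], [-0.95, 1.95], [-1.27, 1.35], [-1.78, 2.02], [-1.46, 1.47], [-3.14, 3.14]. Speed limits (rad/s): [2.39, 2.39, 3.01, 3.14, 3.14, 3.14].

INTERFACE

Orientations are given as a unit quaternion [x, y, z, w].
In Python, from rig import * gives the robot as it stands.
- The arm moves only by the tool send_rows, never from a script. Its argument "series" is one flat list of numbers, 4 for each row, row after row: the shift along the tool's x, y, z in mm, then the turn about the tool's z in rad. A call has 1 to 10 rows; each row is the pose to reach, as a shift and turn from the pose commanded when the call began, along the tool's axes at that moment; what a row does not reach only later rows make up. A row lasts 1/12 s, in which the tool goes at most 41.7 mm and 7.16 degrees, less where a joint would pass 70% of its speed; a pose out of reach is approached as far as the arm can. A call with a gripper value outside its range is refused whole. "grip" is the opening, from 0 (shut) to 1 (fully open), set as the call begins (left out, the last holds). The fingers move at their own pace and stop on an object; "newtons" is the grip in N (left out, the last holds). Time passes only in rows, so rows that repeat a pose let the fingers close. It gives the time, the measured TCP pose, the force and the opening at its end, in the units of the state.
- get_obs(): the state, without advancing time (a new reading comes with each control period).
- capture(name): name is "scene" or "side" or "wrist"; returns the picture (480x640x3 uint8, blue, green, red); there is no depth.
- camera_model(name): a dict with "mtx" (3x3 intrinsics, pixels), "k1" (the pictures are not rectified: a ray, as slopes to the right and down, at radius r is drawn at 1 + k1 r^2 times it, then the intrinsics apply), "origin" and "attitude" of the camera in the world. Camera axes: x right, y down, z forward; pixel columns grow to the right and rows downward; lengths in m; the calibration is good to about 2 mm. A picture is of the moment at which its call begins: read the wrist's pose just before it. camera_model takes no time and is no camera call; for the wrist camera it gives the pose at the moment of the call.
- close_job(): hands the job in, once; it reports no verdict.
Trained networks look in the newest picture that a camera, given by its name, has taken for a name from the list of things; names that differ only in an ending like _2 or _b are one class to them, and where a whole thing is asked for, a point or a joint stands for the part that bears it (a point fixed in the world has none). Each returns a list of dicts, best first, with "confidence" (0 to 1); they miss things now and then, are a little off and sometimes report something else, mostly with a low value. They report only what shows in the picture. A call takes as long as a camera call. They do not tell look-alikes from the thing itself.
- recognise(camera, label): "pixel" ([column, row] in pixels, amid what is visible of it).
The state is a dict: "t": time; "joints": joint angles; "joint_vel": joint speeds; "tau": joint torques, N m; "tool_pos": TCP position; "tcp_rot": TCP orientation; "contact_force": force on the tool from outside, world axes, zero at the start; "wrist_torque": the same for the moment, N m; "finger_gap": opening from 0.0 (shut) to 1.0 (fully open).
Only numpy, scipy, OpenCV 4.12 (cv2) and the standard library are available. Lean on these libraries where they do the work, as an engineer would, in place of code of your own. Each camera call takes 0.05 s, during which the arm holds its last target. There are 200 camera calls.

## Working session

There is one attempt and no reset: what is moved stays moved. The work goes in short steps, Python scripts to look and compute and a tool call to move; the robot and the scene stay as the last step left them, time stands still between calls to the robot, and variables do not carry over. Pictures are saved under pics/ and viewed, about 8 in all and at most 12, crops included, and the job is handed in when it is done.

Besides the shell and the picture viewer there is one more tool, called after "Emit:" as name(argument=value, ...) on one line, values as JSON. send_rows: Moves the arm, as the interface text tells. Its arguments: {"type":"object","properties":{"series":{"type":"array","items":{"type":"number"}},"grip":{"type":"number"},"newtons":{"type":"number"}},"required":["series"]}

```bash
mkdir -p pics; ls
cat > h.py <<'E'
from rig import *
import numpy as np, cv2
from scipy.spatial.transform import Rotation as R
def att(m):
    a=np.array(m["attitude"],float)
    return R.from_quat(a).as_matrix() if a.size==4 else a.reshape(3,3)
def ray(m,px):
    K=np.array(m["mtx"]);d=np.array([(px[0]-K[0,2])/K[0,0],(px[1]-K[1,2])/K[1,1]])
    s=d.copy()
    for _ in range(20): s=d/(1+m["k1"]*(s@s))
    return att(m)@np.array([s[0],s[1],1.])
def at_z(m,px,z):
    v=ray(m,px);o=np.array(m["origin"]);return o+v*(z-o[2])/v[2]
def proj(m,p):
    c=att(m).T@(np.array(p)-np.array(m["origin"]));s=c[:2]/c[2];s=s*(1+m["k1"]*(s@s))
    K=np.array(m["mtx"]);return np.array([K[0,0]*s[0]+K[0,2],K[1,1]*s[1]+K[1,2]])
E
python3 - <<'E'
from h import *
o=get_obs();print(o["t"],o["tool_pos"],o["tcp_rot"],o["finger_gap"])
for c in["scene","side"]:
    im=capture(c);cv2.imwrite(f"pics/{c}0.png",im);m=camera_model(c);print(c,m["origin"],m["attitude"])
    for l in["pot","pot_mouth","valve_grip","valve_index","lid_mat","inner_lid","outer_lid"]:
        print(l,[(np.round(d["pixel"]).tolist(),round(d["confidence"],2)) for d in recognise(c,l)[:3]])
E
```

```text
pics
0.0 [ 0.12050881 -0.51059282  0.23853147] [ 9.93291263e-01  1.15636696e-01 -1.08884759e-04 -7.80167693e-04] 0.9996089211707379
scene [ 1.0274396  -0.43933688  0.8681414 ] [ 0.86832924  0.34731485 -0.14095298 -0.32482147]
pot [([244.0, 353.0], 0.7)]
pot_mouth [([239.0, 350.0], 0.7)]
valve_grip [([202.0, 325.0], 0.87)]
valve_index [([237.0, 350.0], 0.94), ([203.0, 323.0], 0.51)]
lid_mat [([372.0, 263.0], 0.76), ([238.0, 352.0], 0.24)]
inner_lid [([251.0, 236.0], 0.95), ([459.0, 182.0], 0.93), ([312.0, 201.0], 0.72)]
outer_lid [([368.0, 241.0], 0.61)]
side [-0.19286625 -0.76475829  1.31081353] [ 0.8676351  -0.35141044  0.12878076 -0.32731568]
pot [([405.0, 278.0], 0.87)]
pot_mouth [([405.0, 278.0], 0.93)]
valve_grip []
valve_index [([407.0, 278.0], 0.88), ([290.0, 217.0], 0.67)]
lid_mat [([308.0, 226.0], 0.8)]
inner_lid [([232.0, 152.0], 0.69), ([294.0, 203.0], 0.48)]
outer_lid [([291.0, 218.0], 0.56)]
```

View pics/scene0.png

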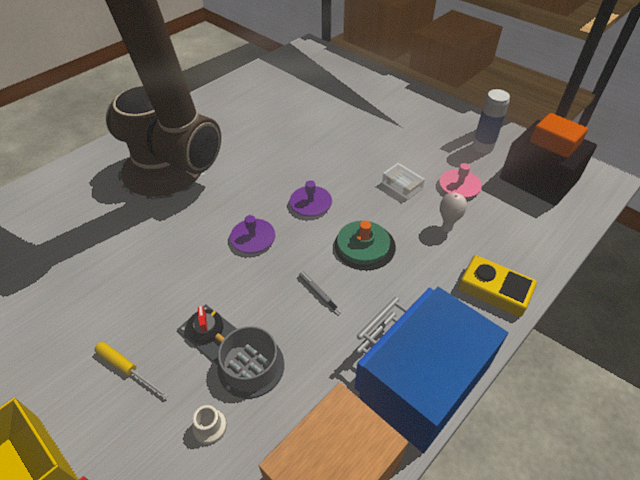

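View pics/side0.png

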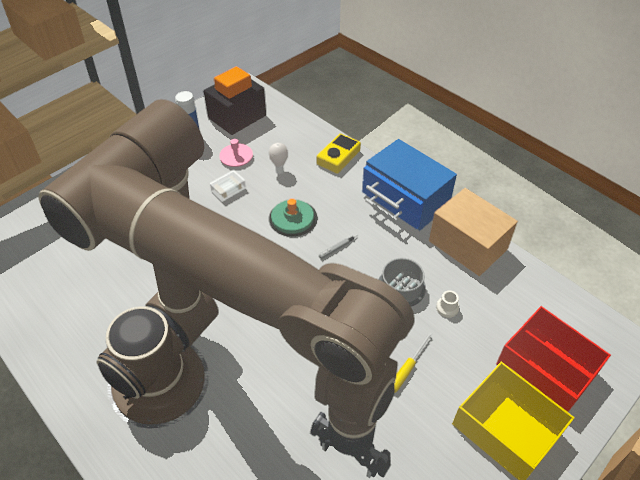

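Scene view: the candidates for the inner lid are purple (251,236), purple (311,201), pink (460,182) and orange inside green (365,235). By the description it's the last one. Pot mouth is at about (250,350), the red knob at (202,318), and the pen lies between them at (320,292).

Run:
```python
from h import *
m=camera_model("scene");s=camera_model("side")
print(m["mtx"],m["k1"])
for n,p,z in[("pot",(250,347),.06),("knobtop",(202,318),.0545),("orange top",(365,224),.075),("green",(364,243),.023)]:print(n,at_z(m,p,z).round(3))
for n,p,z in[("pot",(404,275),.06),("orange top",(292,203),.075)]:print(n,at_z(s,p,z).round(3))
w=camera_model("wrist");o=get_obs();Rt=R.from_quat(o["tcp_rot"]).as_matrix()
print("cam in tool",Rt.T@(np.array(w["origin"])-o["tool_pos"]),Rt.T@att(w),w["mtx"])
print(Rt)
im=cv2.imread("pics/scene0.png");cv2.imwrite("pics/crop.png",cv2.resize(np.hstack([im[290:410,160:300],im[190:310,295:435]]),None,fx=2.8,fy=2.8,interpolation=3))
```

```text
[[479.65801278   0.         312.03363768]
 [  0.         479.65801278 236.96095976]
 [  0.           0.           1.        ]] -0.00139150586367491
pot [ 0.626 -0.214  0.06 ]
knobtop [ 0.506 -0.236  0.054]
orange top [0.59  0.164 0.075]
green [0.598 0.155 0.023]
pot [ 0.627 -0.229  0.06 ]
orange top [0.585 0.155 0.075]
cam in tool [ 0.06889831  0.00088139 -0.1339282 ] [[ 6.57270716e-04 -9.62619725e-01 -2.70855742e-01]
 [ 9.99999572e-01  8.09265043e-04 -4.49479335e-04]
 [ 6.51871757e-04 -2.70855330e-01  9.62619845e-01]] [[352.34798875   0.         320.49486283]
 [  0.         352.34798875 240.13297595]
 [  0.           0.           1.        ]]
[[ 9.73249036e-01  2.29752723e-01  1.01152816e-05]
 [ 2.29752724e-01 -9.73249035e-01 -4.57366969e-05]
 [-6.63442605e-07  4.68372097e-05 -9.99999999e-01]]
```

View pics/crop.png

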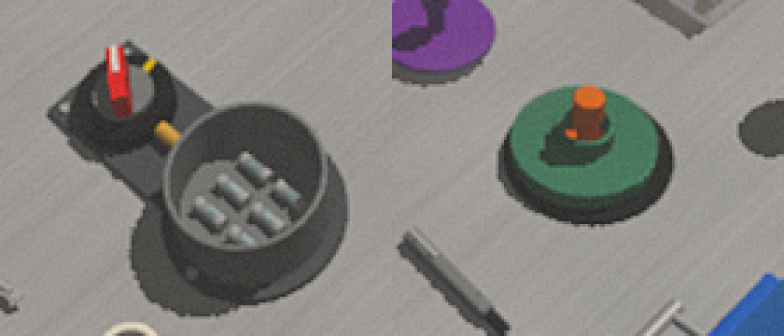

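Close crop: orange knob in the green lid on the black mat confirms the choice. The red bar has its white pointer facing away from the pot, and the yellow mark is to its upper right. I'll move over the valve and pot to measure.

Emit:
send_rows(series=[40,-14,-5,0,80,-29,-10,0,120,-43,-15,0,160,-58,-20,0,200,-72,-25,0,240,-87,-30,0,280,-101,-35,0,318,-115,-40,0,355,-128,-40,0,390,-141,-40,0])

```text
t: 1.63
tool_pos: [0.4692, -0.2829, 0.28]
tcp_rot: [0.993, 0.116, 0.001, 0.0]
contact_force: [0.8, -1.3, -0.3]
finger_gap: 0.997
```

Emit:
send_rows(series=[35,-12,0,0,70,-25,0,0,90,-32,0,0,90,-32,0,0,90,-32,0,0])

```text
t: 2.05
tool_pos: [0.5485, -0.2316, 0.2786]
tcp_rot: [0.993, 0.117, -0.001, -0.0]
contact_force: [-0.0, 0.0, -0.1]
finger_gap: 0.998
```

Run:
```python
from h import *
o=get_obs();print(o["t"],o["tool_pos"],o["tcp_rot"],o["contact_force"])
im=capture("wrist");cv2.imwrite("pics/w1.png",im);np.save("w1.npy",[0])
m=camera_model("wrist");import pickle;pickle.dump(m,open("w1.pkl","wb"))
for l,z in[("pot_mouth",.06),("valve_grip",.0545),("valve_index",.022)]:
    for d in recognise("wrist",l)[:2]:print(l,np.round(d["pixel"]),d["confidence"],at_z(m,d["pixel"],z))
```

```text
2.05 [ 0.54845911 -0.2316362   0.27860428] [ 9.93158826e-01  1.16769881e-01 -5.56508628e-04 -1.78607562e-04] [-0.01145751  0.00550918 -0.12270647]
pot_mouth [325. 152.] 0.79 [ 0.60587651 -0.22388748  0.06      ]
valve_grip [309. 249.] 0.75 [ 0.50381242 -0.23072993  0.0545    ]
valve_index [321. 154.] 0.89 [ 0.60180234 -0.2207755   0.022     ]
```

View pics/w1.png

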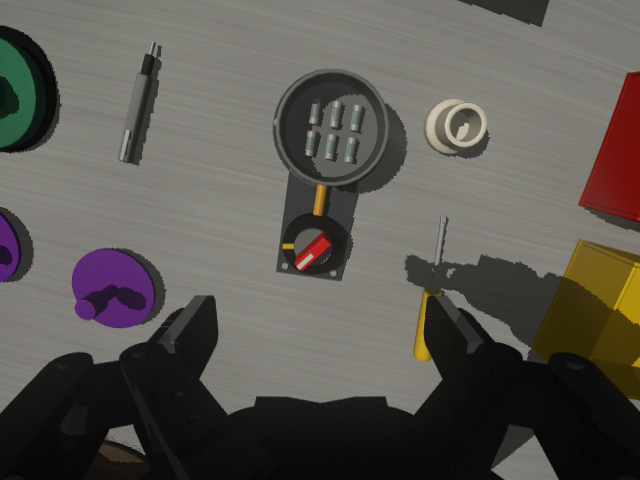

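Wrist view: pot rim centre is about (332,127) and the valve about (314,246). The pointer is at lower left (303,262) and the yellow mark at (289,246). Next I fit these by color.

Run:
```python
from h import *
import pickle
from scipy.optimize import least_squares
m=pickle.load(open("w1.pkl","rb"));im=cv2.imread("pics/w1.png");hsv=cv2.cvtColor(im,cv2.COLOR_BGR2HSV)
sub=np.zeros(im.shape[:2],bool);sub[210:285,270:350]=1
H,S,V=[hsv[...,i] for i in range(3)]
red=sub&((H<8)|(H>172))&(S>120)&(V>70)
white=sub&(S<60)&(V>150)
br=red&(V>150)
yel=sub&(H>18)&(H<35)&(S>120)&(V>100)
for n,k in[("red",red),("bright",br),("white",white),("yel",yel)]:
    ys,xs=np.nonzero(k);print(n,len(xs),xs.mean() if len(xs) else 0,ys.mean() if len(xs) else 0)
# bar top = bright red+white
k=((br|white)).astype(np.uint8);k=cv2.morphologyEx(k,cv2.MORPH_CLOSE,np.ones((3,3)))
n,lab,st,_=cv2.connectedComponentsWithStats(k);i=1+np.argmax(st[1:,4]);ys,xs=np.nonzero(lab==i)
P=np.array([at_z(m,(x,y),.0545)[:2] for x,y in zip(xs,ys)])
r=cv2.minAreaRect((P*1000).astype(np.float32));print("bar rect mm",r)
ys,xs=np.nonzero(yel);I=np.mean([at_z(m,(x,y),.022)[:2] for x,y in zip(xs,ys)],0);print("index",I)
ys,xs=np.nonzero(white);Wp=np.mean([at_z(m,(x,y),.0545)[:2] for x,y in zip(xs,ys)],0);print("white",Wp)
# pot rim: outer edge radial search from projected circle
g=cv2.GaussianBlur(cv2.cvtColor(im,cv2.COLOR_BGR2GRAY),(3,3),0).astype(float)
gx=cv2.Sobel(g,6,1,0);gy=cv2.Sobel(g,6,0,1);mag=np.hypot(gx,gy)
best=None
for r0 in(.055,.051):
  res=[]
  A=np.linspace(0,2*np.pi,180,endpoint=False)
  for cx in np.arange(.610,.640,.001):
    for cy in np.arange(-.240,-.205,.001):
      p=np.array([proj(m,(cx+r0*np.cos(a),cy+r0*np.sin(a),.06)) for a in A[::3]])
      q=np.clip(np.rint(p).astype(int),0,[639,479]);res.append((np.minimum(mag[q[:,1],q[:,0]],150).mean(),cx,cy))
  res.sort(reverse=True);print(r0,np.round(res[:3],4))
cv2.imwrite("pics/k.png",cv2.resize(im[50:290,250:410],None,fx=2.5,fy=2.5,interpolation=3))
```

```text
red 511 312.80430528375734 249.90802348336595
bright 303 314.05280528052805 251.56435643564356
white 71 304.5211267605634 261.0845070422535
yel 73 293.54794520547944 238.8904109589041
bar rect mm ((499.0815124511719, -234.54881286621094), (11.188480377197266, 42.81623458862305), 57.046775817871094)
index [ 0.50164734 -0.21183562]
white [ 0.48976873 -0.22908741]
0.055 [[99.7867  0.628  -0.223 ]
 [96.9309  0.629  -0.224 ]
 [93.5246  0.629  -0.223 ]]
0.051 [[137.7029   0.629   -0.225 ]
 [121.5862   0.629   -0.224 ]
 [112.4958   0.63    -0.225 ]]
```

Run:
```python
from h import *
o=get_obs();print(o["joints"]);Rt=R.from_quat(o["tcp_rot"]).as_matrix();print(Rt.T@(np.array([.4991,-.2345,.13])-o["tool_pos"]),np.arctan2(Rt[1,0],Rt[0,0]))
```

```text
[-4.03082478e-01  2.66548012e-01  2.21311974e-01  1.52526553e+00
 -1.53919216e-04  2.50813282e+00]
[-0.04681665 -0.00973752  0.14964437] 0.2303773508698579
```

Emit:
send_rows(series=[-8,-2,10,-0.12,-16,-3,20,-0.24,-24,-5,30,-0.36,-32,-7,45,-0.48,-40,-8,60,-0.6,-47,-10,75,-0.72,-47,-10,90,-0.84,-47,-10,105,-0.96,-47,-10,120,-1.08,-47,-10,130,-1.2], grip=0.6, newtons=30)

```text
t: 3.08
tool_pos: [0.4982, -0.2342, 0.1484]
tcp_rot: [0.753, 0.658, -0.0, -0.0]
contact_force: [0.4, -0.3, 0.2]
finger_gap: 0.598
```

Emit:
send_rows(series=[0,0,5,-0.12,0,0,10,-0.24,0,0,15,-0.36,0,0,20,-0.48,0,0,25,-0.6,0,0,30,-0.72,0,0,35,-0.84,0,0,40,-0.96,0,0,40,-1.08,0,0,40,-1.136])

```text
t: 3.92
tool_pos: [0.4986, -0.2344, 0.1094]
tcp_rot: [0.281, 0.96, -0.0, -0.0]
contact_force: [0.8, -0.0, -0.3]
finger_gap: 0.598
```

Emit:
send_rows(series=[0,0,0,0,0,0,0,0,0,0,0,0])

```text
t: 4.17
tool_pos: [0.4993, -0.2341, 0.1096]
tcp_rot: [0.284, 0.959, -0.0, 0.0]
contact_force: [0.1, 0.2, 0.1]
finger_gap: 0.599
```

Run:
```python
from h import *
o=get_obs();print(o["t"],o["joints"],o["tool_pos"]);Rt=R.from_quat(o["tcp_rot"]).as_matrix();print(Rt.T@(np.array([.4991,-.2345,.040])-o["tool_pos"]),np.arctan2(Rt[1,0],Rt[0,0]))
cv2.imwrite("pics/w2.png",capture("wrist"))
```

```text
4.1667 [-4.38363898e-01  2.05506878e-01 -2.30469561e-01  1.13421775e+00
 -4.97358658e-05  1.38082685e-01] [ 0.49930462 -0.23408148  0.10964704]
[-1.45415185e-05 -4.64756423e-04  6.96470430e-02] 2.565146045739046
```

View pics/w2.png

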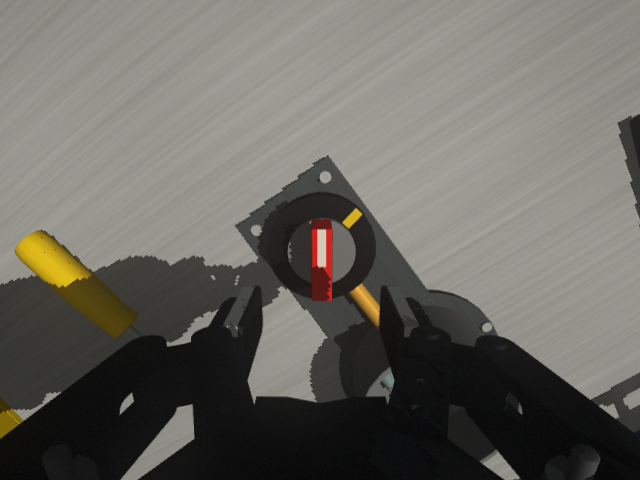

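Bar is vertical in the image at (321,260), centred between the jaws and aligned. The yellow mark at (352,216) is clockwise of it. Next: descend, grip, turn.

Emit:
send_rows(series=[0,0,15,0,0,0,30,0,0,0,45,0,0,0,58,0,0,0,66,0,0,0,69,0,0,0,69,0])

```text
t: 4.8
tool_pos: [0.4993, -0.2334, 0.0398]
tcp_rot: [0.283, 0.959, 0.0, -0.001]
contact_force: [0.4, 0.0, 0.2]
finger_gap: 0.6
```

Emit:
send_rows(series=[0,0,0,0,0,0,0,0,0,0,0,0,0,0,0,0,0,0,0,0,0,0,0,0,0,0,0,0], grip=0)

```text
t: 5.38
tool_pos: [0.5001, -0.234, 0.0412]
tcp_rot: [0.283, 0.959, -0.0, 0.001]
contact_force: [-1.5, -0.2, 6.3]
finger_gap: 0.134
```

Emit:
send_rows(series=[0,0,0,0.08,0,0,0,0.16,0,0,0,0.24,0,0,0,0.32,0,0,0,0.4,0,0,0,0.48,0,0,0,0.56,0,0,0,0.64,0,0,0,0.7,0,0,0,0.746])

```text
t: 6.22
tool_pos: [0.4999, -0.2342, 0.0412]
tcp_rot: [0.614, 0.789, -0.0, 0.001]
contact_force: [-2.7, -2.1, 5.3]
finger_gap: 0.13
```

Emit:
send_rows(series=[0,0,0,0,0,0,0,0,0,0,0,0])

```text
t: 6.47
tool_pos: [0.4999, -0.2342, 0.0412]
tcp_rot: [0.613, 0.79, -0.0, 0.001]
contact_force: [-2.0, -2.1, 6.8]
finger_gap: 0.127
```

Run:
```python
from h import *
o=get_obs();print(o["tool_pos"],o["contact_force"],o["wrist_torque"]);Rt=R.from_quat(o["tcp_rot"]).as_matrix();print(np.arctan2(Rt[1,0],Rt[0,0]))
```

```text
[ 0.49988939 -0.23415168  0.0412054 ] [-2.04882083 -2.10720624  6.84635712] [-2.63050801e-01  4.04363177e-01 -5.79228775e-05]
1.8213443395676423
```

Emit:
send_rows(series=[0,0,0,0,0,0,0,0,0,0,0,0,0,0,0,0,0,0,-15,0,0,0,-40,0,0,0,-75,0,0,0,-110,0,0,0,-110,0,0,0,-110,0], grip=0.6)

```text
t: 7.3
tool_pos: [0.5011, -0.2341, 0.1525]
tcp_rot: [0.613, 0.79, 0.001, 0.002]
contact_force: [-0.3, -0.2, 0.5]
finger_gap: 0.602
```

```bash
cat > vk.py <<'E'
from h import *
o=get_obs();print(o["t"],o["tool_pos"])
m=camera_model("wrist");im=capture("wrist");cv2.imwrite("pics/w3.png",im)
hsv=cv2.cvtColor(im,cv2.COLOR_BGR2HSV);H,S,V=[hsv[...,i] for i in range(3)]
c=np.array([.4993,-.2343]);q=proj(m,(*c,.04));sub=np.zeros(H.shape,bool);q=q.astype(int);print(q);sub[q[1]-70:q[1]+70,q[0]-70:q[0]+70]=1
def pts(k,z):
    ys,xs=np.nonzero(k);return np.array([at_z(m,(x,y),z)[:2] for x,y in zip(xs,ys)])
br=(sub&((H<8)|(H>172))&(S>120)&(V>150))|(sub&(S<60)&(V>190))
k=cv2.morphologyEx(br.astype(np.uint8),cv2.MORPH_CLOSE,np.ones((5,5)))
n,lab,st,_=cv2.connectedComponentsWithStats(k);i=1+np.argmax(st[1:,4]);P=pts(lab==i,.0545)
r=cv2.minAreaRect((P*1000).astype(np.float32));print("bar",r)
w=pts(sub&(lab==i)&(S<60)&(V>190),.0545);print("white",w.mean(0),len(w))
y=sub&(H>20)&(H<35)&(S>120)&(V>90)
n,lab,st,ce=cv2.connectedComponentsWithStats(y.astype(np.uint8))
for j in range(1,n):
    if st[j,4]>30:
        I=pts(lab==j,.022).mean(0);v=np.array(r[0])/1000;print("yel",ce[j],I,"r",np.linalg.norm(I-v),"ang",np.arctan2(*(I-v)[::-1]),"white ang",np.arctan2(*(w.mean(0)-v)[::-1]))
E
python3 vk.py
```

```text
7.3 [ 0.50106819 -0.23411766  0.15252608]
[317 237]
bar ((499.6888732910156, -233.21829223632812), (11.113428115844727, 42.81179428100586), 14.67169189453125)
white [ 0.49729331 -0.22352053] 210
yel [318.      194.39375] [ 0.49281686 -0.20638892] r 0.027695480964045446 ang 1.821543377282966 white ang 1.8129700799966781
yel [374.95652174 237.15217391] [ 0.544089   -0.22770063] r 0.044741655310672375 ang 0.12363743541528745 white ang 1.8129700799966781
```

View pics/w3.png

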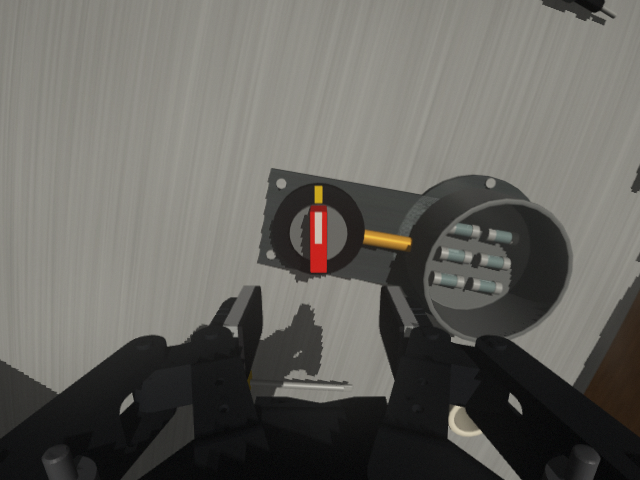

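Bar and pointer point straight at the yellow mark at (318,194). Measured angles are 1.813–1.827 for the pointer and 1.8215 for the mark, so the knob is done. Next, the lid.

Emit:
send_rows(series=[20,10,-30,0,50,25,-60,0,86,44,-85,0,122,62,-108,0,158,80,-108,0,194,99,-108,0,230,117,-108,0,266,136,-108,0,300,153,-108,0,330,168,-108,0], grip=0.8)

```text
t: 8.18
tool_pos: [0.58, 0.1303, 0.2561]
tcp_rot: [0.613, 0.79, -0.001, -0.001]
contact_force: [0.6, -1.3, 0.4]
finger_gap: 0.799
```

Emit:
send_rows(series=[15,8,0,0,28,15,0,0,28,15,0,0,28,15,0,0])

```text
t: 8.52
tool_pos: [0.5877, 0.1587, 0.2568]
tcp_rot: [0.613, 0.79, -0.001, -0.001]
contact_force: [0.2, -0.6, 1.0]
finger_gap: 0.804
```

```bash
cat > lid.py <<'E'
from h import *
import sys
from scipy.optimize import minimize
o=get_obs();print(o["t"],o["tool_pos"],o["joints"].round(3) if hasattr(o["joints"],"round") else o["joints"])
m=camera_model("wrist");im=capture("wrist");cv2.imwrite(f"pics/{sys.argv[1]}.png",im)
hsv=cv2.cvtColor(im,cv2.COLOR_BGR2HSV);H,S,V=[hsv[...,i] for i in range(3)]
g=((H>60)&(H<95)&(S>60)).astype(np.uint8);orr=((H>4)&(H<16)&(S>170)&(V>150)).astype(np.uint8)
def big(k):
    n,l,st,c=cv2.connectedComponentsWithStats(k);i=1+np.argmax(st[1:,4]);return (l==i).astype(np.uint8),c[i],st[i]
for n,k in(("green",g),("orange",orr)):
    b,c,s=big(k);h=cv2.findContours(b,0,1)[0];h=max(h,key=len)
    (e)=cv2.fitEllipse(cv2.convexHull(h));print(n,c.round(1),s,np.round(e[0],1),np.round(e[1],1))
    for z in map(float,sys.argv[2:]): print("  z",z,at_z(m,e[0],z)[:2].round(4))
E
python3 lid.py w4 .023 .075
python3 - <<'E'
from h import *
m=camera_model("scene");s=camera_model("side")
print("bulb",at_z(m,(437,235),0.0),at_z(s,(280,178),0.0),"fusebox",at_z(m,(403,183),.02))
E
```

```text
8.5167 [0.58773138 0.15869003 0.25678855] [ 0.264  0.293  0.206  1.486 -0.     1.583]
green [323.2 202. ] [ 266  145  116  116 9353] [323.2 202.7] [115.2 116.4]
  z 0.023 [0.5888 0.1646]
  z 0.075 [0.5864 0.1731]
orange [324.8 214.2] [312 201  27  27 554] [324.9 214.2] [26.1 26.6]
  z 0.023 [0.5936 0.1531]
  z 0.075 [0.5905 0.1632]
bulb [0.69802533 0.31088591 0.        ] [0.67937478 0.31860907 0.        ] fusebox [0.53784754 0.38527832 0.02      ]
```

View pics/w4.png

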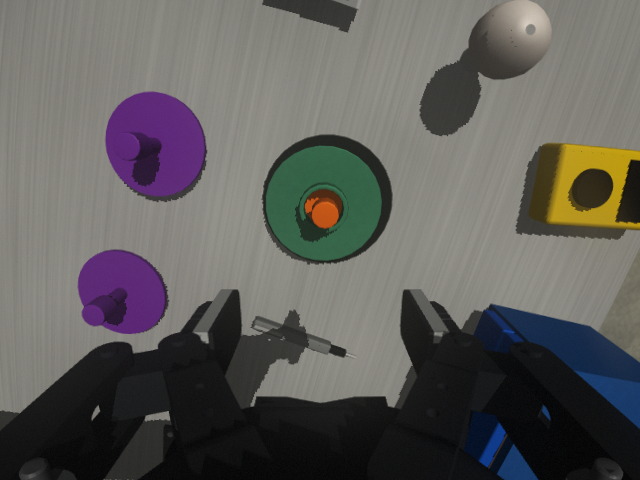

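Lid centred in view: orange knob top at (325,214), green plate at (323,203), and the bulb and purple lids well clear. Next: descend on the knob and recheck the pot centre from the second picture.

Emit:
send_rows(series=[4,4,30,0,4,4,65,0,4,4,100,0,4,4,130,0,4,4,155,0,4,4,175,0,4,4,190,0,4,4,197,0,4,4,200,0,4,4,200,0], grip=0.7)

```text
t: 9.4
tool_pos: [0.5908, 0.1625, 0.0583]
tcp_rot: [0.614, 0.79, -0.0, -0.0]
contact_force: [-1.2, 0.5, -0.3]
finger_gap: 0.702
```

Run:
```python
from h import *
import pickle
o=get_obs();print(o["t"],o["tool_pos"],o["contact_force"])
w=camera_model("wrist");Rt=R.from_quat(o["tcp_rot"]).as_matrix()
ct=Rt.T@(np.array(w["origin"])-o["tool_pos"]);Ra=Rt.T@att(w)
def mk(p,q):
    r=R.from_quat(q).as_matrix();return dict(w,origin=np.array(p)+r@ct,attitude=r@Ra)
m3=mk([.50107,-.23412,.15253],[.613,.79,.0,.001]);m1=pickle.load(open("w1.pkl","rb"))
for nm,m,f in(("w1",m1,"w1"),("w3",m3,"w3")):
    im=cv2.imread(f"pics/{f}.png");g=cv2.GaussianBlur(cv2.cvtColor(im,6),(3,3),0).astype(float);mag=np.hypot(cv2.Sobel(g,6,1,0),cv2.Sobel(g,6,0,1))
    A=np.linspace(0,2*np.pi,60,endpoint=False)
    for r0 in(.051,.055):
        res=[]
        for cx in np.arange(.622,.636,.0005):
            for cy in np.arange(-.231,-.216,.0005):
                q=np.array([proj(m,(cx+r0*np.cos(a),cy+r0*np.sin(a),.06)) for a in A]);q=np.clip(np.rint(q).astype(int),0,[639,479])
                res.append((np.minimum(mag[q[:,1],q[:,0]],150).mean(),cx,cy))
        res.sort(reverse=True);T=np.array(res[:6]);print(nm,r0,T[0].round(4),T.mean(0).round(4))
```

```text
9.4 [0.59083219 0.16252306 0.0583037 ] [-1.19365445  0.52337424 -0.2741181 ]
w1 0.051 [137.7029   0.629   -0.225 ] [133.3915   0.629   -0.2248]
w1 0.055 [99.7867  0.628  -0.223 ] [98.3413  0.6281 -0.2231]
w3 0.051 [107.964    0.628   -0.2235] [101.1359   0.6281  -0.2236]
w3 0.055 [74.2442  0.6295 -0.2235] [72.7758  0.6279 -0.2248]
```

Emit:
send_rows(series=[0,0,1,0,0,0,1,0,0,0,1,0,0,0,1,0,0,0,1,0,0,0,1,0,0,0,1,0,0,0,1,0], grip=0, newtons=40)

```text
t: 10.07
tool_pos: [0.5916, 0.1636, 0.0586]
tcp_rot: [0.613, 0.79, 0.001, 0.001]
contact_force: [-0.7, -0.9, 5.3]
finger_gap: 0.292
```

Emit:
send_rows(series=[0,0,-4,0,0,0,-12,0,0,0,-25,0,0,0,-45,0,0,0,-70,0,0,0,-95,0,0,0,-115,0,0,0,-130,0,0,0,-130,0,0,0,-130,0])

```text
t: 10.9
tool_pos: [0.5913, 0.1637, 0.1879]
tcp_rot: [0.613, 0.79, 0.001, 0.0]
contact_force: [0.6, -0.5, -3.1]
finger_gap: 0.289
```

```bash
python3 lid.py w5 .1 .155
python3 - <<'E'
from h import *
o=get_obs();print(o["finger_gap"],o["contact_force"],R.from_quat(o["tcp_rot"]).as_matrix().round(4))
cv2.imwrite("pics/s5.png",cv2.resize(capture("scene")[150:310,280:450],None,fx=3,fy=3))
E
```

```text
10.9 [0.59127075 0.16370791 0.18786171] [0.27  0.297 0.061 1.333 0.    1.59 ]
green [317.4 238. ] [  201   156   235   183 26593] [318.1 267.9] [222.9 234.6]
  z 0.1 [0.5935 0.1501]
  z 0.155 [0.5888 0.1697]
orange [316.5 324.2] [ 289  299   59   57 2331] [317.  325.6] [50.3 64.7]
  z 0.1 [0.6035 0.108 ]
  z 0.155 [0.5963 0.1381]
0.28726503389195596 [-0.30876788  0.23193516 -2.67390414] [[-2.485e-01  9.686e-01 -8.000e-04]
 [ 9.686e-01  2.485e-01 -1.000e-04]
 [ 1.000e-04 -8.000e-04 -1.000e+00]]
```

View pics/w5.png

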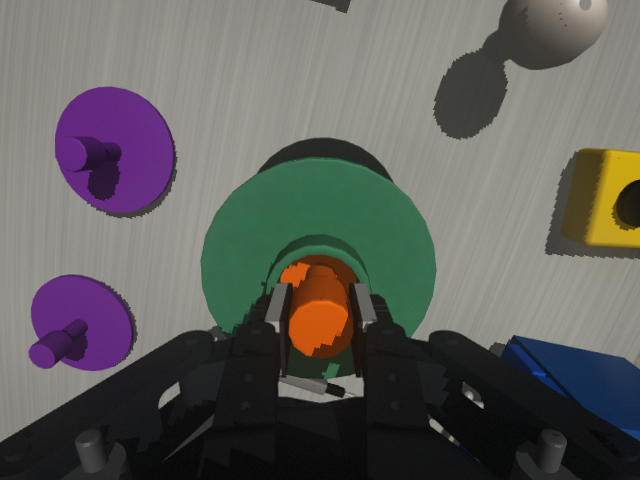

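Both lids hang from the knob: green plate around (318,268), knob between the pads at (320,330). I'll fit the offset of each against the TCP.

Run:
```python
from h import *
from scipy.optimize import least_squares
o=get_obs();m=camera_model("wrist");im=cv2.imread("pics/w5.png");hsv=cv2.cvtColor(im,cv2.COLOR_BGR2HSV);H,S,V=[hsv[...,i] for i in range(3)]
Rt=R.from_quat(o["tcp_rot"]).as_matrix();T=o["tool_pos"]
def cont(k):
    h=max(cv2.findContours(k.astype(np.uint8),0,1)[0],key=len)[:,0,:];return h
c=cont((H>60)&(H<95)&(S>60));c=c[(c[:,1]<310)&((c[:,0]<270)|(c[:,0]>370)|(c[:,1]<200))]
for z in(.1483,.1523):
    P=np.array([at_z(m,p,z)[:2] for p in c]);f=least_squares(lambda q:np.hypot(*(P-q[:2]).T)-q[2],[.59,.16,.062],loss="soft_l1",f_scale=.0005)
    print("green",z,f.x.round(4),"off tool",(Rt.T@np.r_[f.x[:2]-T[:2],0])[:2].round(4),len(c))
# knob: bottom arc of the top face
k=(H>3)&(H<18)&(S>150)&(V>60);c=cont(k);c=c[(c[:,1]>335)]
P=np.array([at_z(m,p,.2043)[:2] for p in c])
f=least_squares(lambda q:np.hypot(*(P-q[:2]).T)-.013,[.59,.16],loss="soft_l1",f_scale=.0005);print("knob",f.x.round(4),(Rt.T@np.r_[f.x[:2]-T[:2],0])[:2].round(4),abs(f.fun).mean(),len(c))
```

```text
green 0.1483 [0.5893 0.163  0.0608] off tool [-0.0002 -0.0011] 457
green 0.1523 [0.5889 0.1646 0.0594] off tool [ 0.0014 -0.001 ] 457
knob [0.5899 0.1659] [0.0024 0.0002] 0.00028067921024202294 74
```

Emit:
send_rows(series=[-15,-2,0,0,-45,-7,0,0,-80,-12,0,0,-115,-18,0,0,-150,-23,0,0,-185,-29,0,0,-220,-34,0,0,-255,-40,0,0,-290,-45,0,0,-320,-50,0,0])

```text
t: 11.83
tool_pos: [0.621, -0.1618, 0.1856]
tcp_rot: [0.614, 0.79, -0.001, -0.001]
contact_force: [1.5, 0.2, -2.4]
finger_gap: 0.288
```

Emit:
send_rows(series=[-25,-4,0,0,-45,-7,0,0,-58,-9,0,0,-65,-10,0,0,-65,-10,0,0,-65,-10,0,0,-65,-10,0,0])

```text
t: 12.42
tool_pos: [0.6283, -0.2232, 0.1872]
tcp_rot: [0.613, 0.79, 0.0, -0.0]
contact_force: [-0.6, 0.9, -2.6]
finger_gap: 0.285
```

Run:
```python
from h import *
o=get_obs();print(o["t"],o["tool_pos"],o["contact_force"],o["finger_gap"])
m=camera_model("wrist");im=capture("wrist");cv2.imwrite("pics/w6.png",im);sc=capture("scene");cv2.imwrite("pics/s6.png",sc)
Rt=R.from_quat(o["tcp_rot"]).as_matrix();T=o["tool_pos"];print("to go tool",Rt.T@(np.array([.6285,-.224,.1]) -T))
s=cv2.resize(sc[230:420,130:330],None,fx=2.2,fy=2.2);w=cv2.resize(im[:418,:][:, 120:520],(400,418));cv2.imwrite("pics/c6.png",np.hstack([s[:418,:400],w]))
```

```text
12.4167 [ 0.62832157 -0.22315634  0.18717737] [-0.61633639  0.85058879 -2.56649279] 0.28457931853128743
to go tool [-9.17731201e-04 -1.70457802e-05  8.71767997e-02]
```

View pics/c6.png

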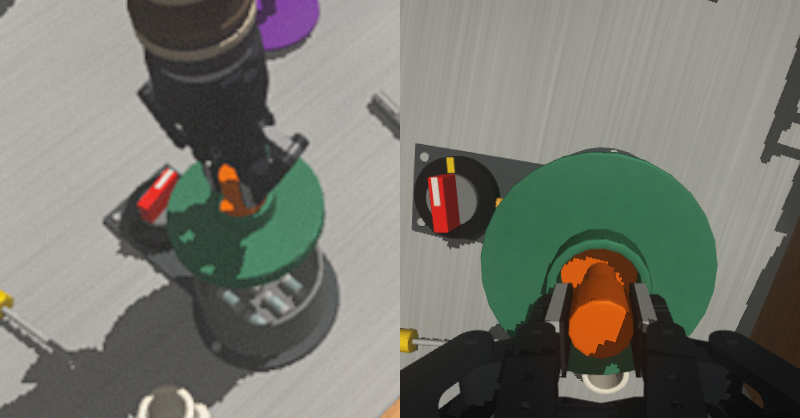

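Left, scene: the lid hangs level above the pot, knob and index aligned. Right, wrist: green plate over the pot, and the plate side is clear of the valve. Next: lower slowly, watching the force.

Emit:
send_rows(series=[-1,0,12,0,-1.5,0,28,0,-1.5,0,42,0,-1.5,0,52,0,-1.5,0,58,0,-1.5,0,61,0,-1.5,0,64,0,-1.5,0,64,0])

```text
t: 13.18
tool_pos: [0.6289, -0.2256, 0.1233]
tcp_rot: [0.613, 0.79, 0.0, 0.0]
contact_force: [-0.2, -0.7, -1.8]
finger_gap: 0.288
```

Emit:
send_rows(series=[0,0,1,0,0,0,2,0,0,0,3,0,0,0,4,0,0,0,5,0,0,0,6,0,0,0,7,0,0,0,8,0,0,0,9,0,0,0,10,0])

```text
t: 14.02
tool_pos: [0.6288, -0.2257, 0.1132]
tcp_rot: [0.613, 0.79, -0.0, -0.0]
contact_force: [0.2, 0.1, -1.8]
finger_gap: 0.288
```

Emit:
send_rows(series=[0,0,1,0,0,0,2,0,0,0,3,0,0,0,4,0,0,0,4,0])

```text
t: 14.43
tool_pos: [0.6288, -0.2257, 0.1091]
tcp_rot: [0.613, 0.79, 0.0, -0.0]
contact_force: [0.2, 1.5, -2.9]
finger_gap: 0.287
```

Emit:
send_rows(series=[0,0,0.5,0,0,0,1,0,0,0,1.5,0,0,0,2,0,0,0,2,0])

```text
t: 14.85
tool_pos: [0.6288, -0.2256, 0.1072]
tcp_rot: [0.613, 0.79, 0.0, -0.0]
contact_force: [0.1, 0.4, -2.0]
finger_gap: 0.289
```

Emit:
send_rows(series=[0,0,0.5,0,0,0,1,0,0,0,1.5,0,0,0,2,0,0,0,2,0])

```text
t: 15.27
tool_pos: [0.6288, -0.2256, 0.1052]
tcp_rot: [0.613, 0.79, 0.0, -0.0]
contact_force: [0.9, 2.1, -1.5]
finger_gap: 0.286
```

Emit:
send_rows(series=[0,0,0.5,0,0,0,1,0,0,0,1,0])

```text
t: 15.52
tool_pos: [0.6288, -0.2256, 0.1047]
tcp_rot: [0.613, 0.79, 0.0, 0.0]
contact_force: [-0.3, 2.0, 0.1]
finger_gap: 0.293
```

Emit:
send_rows(series=[0,0,0.5,0,0,0,1,0,0,0,1,0])

```text
t: 15.77
tool_pos: [0.6288, -0.2256, 0.1046]
tcp_rot: [0.613, 0.79, 0.0, 0.0]
contact_force: [-2.2, 4.5, 6.5]
finger_gap: 0.291
```

Emit:
send_rows(series=[0,0,0,0,0,0,0,0])

```text
t: 15.93
tool_pos: [0.6288, -0.2256, 0.1046]
tcp_rot: [0.613, 0.79, 0.0, 0.0]
contact_force: [-2.4, 2.9, 6.5]
finger_gap: 0.29
```

Contact came at TCP z 0.1046, exactly the predicted home height, with 6.5 N. There is a small side force, so I'll ease that off by 1 mm, release, back up and look.

Emit:
send_rows(series=[0.5,0,-0.5,0,1,0,-0.5,0,1,0,-0.5,0])

```text
t: 16.18
tool_pos: [0.6289, -0.2255, 0.1047]
tcp_rot: [0.613, 0.79, -0.0, 0.001]
contact_force: [-1.0, -1.5, 6.1]
finger_gap: 0.288
```

Emit:
send_rows(series=[0,0,0,0,0,0,0,0,0,0,0,0,0,0,0,0,0,0,0,0,0,0,-10,0,0,0,-35,0,0,0,-70,0,0,0,-100,0,0,0,-100,0], grip=0.8)

```text
t: 17.02
tool_pos: [0.6306, -0.2255, 0.2119]
tcp_rot: [0.613, 0.79, 0.002, 0.005]
contact_force: [-0.7, -0.3, 0.3]
finger_gap: 0.803
```

Emit:
send_rows(series=[-15,0,-15,0,-30,0,-30,0,-30,0,-30,0,-30,0,-30,0])

```text
t: 17.35
tool_pos: [0.6365, -0.2544, 0.2347]
tcp_rot: [0.613, 0.79, 0.0, 0.001]
contact_force: [-0.0, 0.2, -0.5]
finger_gap: 0.803
```

```bash
python3 lid.py w7 .069 .084 .121
python3 - <<'E'
from h import *
from scipy.optimize import least_squares
o=get_obs();m=camera_model("wrist");im=cv2.imread("pics/w7.png");hsv=cv2.cvtColor(im,cv2.COLOR_BGR2HSV);H,S,V=[hsv[...,i] for i in range(3)]
Rt=R.from_quat(o["tcp_rot"]).as_matrix();T=o["tool_pos"];print(T)
k=((H>60)&(H<95)&(S>60)).astype(np.uint8);c=max(cv2.findContours(k,0,1)[0],key=len)[:,0,:]
for z in(.065,.069):
    P=np.array([at_z(m,p,z)[:2] for p in c]);f=least_squares(lambda q:np.hypot(*(P-q[:2]).T)-q[2],[.63,-.22,.062],loss="soft_l1",f_scale=.0005);print("green",z,f.x.round(4))
sc=capture("scene");s=cv2.resize(sc[280:420,150:320],None,fx=3,fy=3)[:418,:400];w=cv2.resize(im[60:360,160:500],None,fx=1.18,fy=1.18)
h=min(len(s),len(w));cv2.imwrite("pics/c7.png",np.hstack([s[:h],w[:h]]))
E
```

```text
17.35 [ 0.63645756 -0.25443377  0.2346663 ] [-0.38   0.445  0.374  1.497  0.     0.94 ]
green [318.4 180.4] [  247   110   144   145 14226] [318.4 181.6] [144.  144.4]
  z 0.069 [ 0.6267 -0.2209]
  z 0.084 [ 0.6263 -0.2193]
  z 0.121 [ 0.6254 -0.2153]
orange [320.  196.8] [303 180  35  35 946] [320.  196.8] [34.1 34.9]
  z 0.069 [ 0.6312 -0.2331]
  z 0.084 [ 0.6306 -0.2308]
  z 0.121 [ 0.6292 -0.2254]
[ 0.63601918 -0.25380734  0.23367945]
green 0.065 [ 0.6267 -0.2233  0.0614]
green 0.069 [ 0.6266 -0.2228  0.0605]
```

View pics/c7.png

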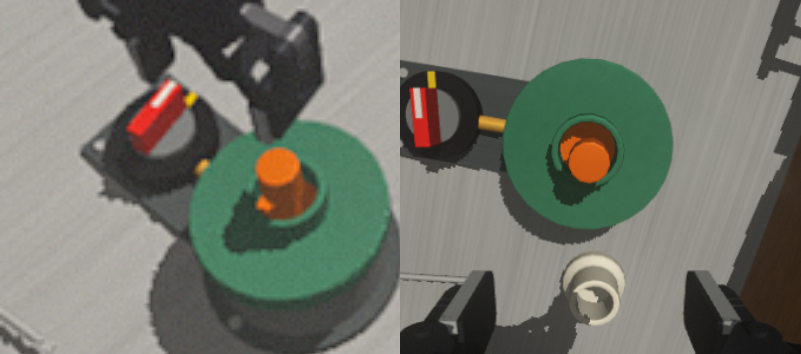

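Lid is seated level on the pot: knob at (320,197), green plate at (318,181) in the full frame. The pointer is still at the index. The outer lid sits a few mm off-centre within its play, so I'll centre the jaws on it (0.6267, -0.2230).

Emit:
send_rows(series=[10,0,10,0,20,-1,25,0,28,-1.5,45,0,32,-1.5,65,0,32,-1.5,80,0,32,-1.5,90,0,32,-1.5,90,0,32,-1.5,90,0,32,-1.5,90,0])

```text
t: 18.2
tool_pos: [0.6269, -0.2232, 0.1447]
tcp_rot: [0.613, 0.79, 0.0, 0.0]
contact_force: [-0.4, -0.3, 0.7]
finger_gap: 0.799
```

Run:
```python
from h import *
o=get_obs();Rt=R.from_quat(o["tcp_rot"]).as_matrix();print(o["tool_pos"],"go",(Rt.T@(np.array([.6267,-.2230,.079])-o["tool_pos"])*1000).round(1),Rt[:,2].round(4))
```

```text
[ 0.62692999 -0.22324692  0.14467064] go [ 0.3 -0.2 65.7] [ 1.e-03 -3.e-04 -1.e+00]
```

Emit:
send_rows(series=[0,0,15,0,0,0,30,0,0,0,42,0,0,0,52,0,0,0,58,0,0,0,62,0,0,0,65,0,0,0,65,0,0,0,65,0], newtons=30)

```text
t: 18.95
tool_pos: [0.6268, -0.2233, 0.0792]
tcp_rot: [0.613, 0.79, 0.0, 0.0]
contact_force: [-0.4, 0.5, -0.3]
finger_gap: 0.799
```

Emit:
send_rows(series=[0,0,0,0,0,0,0,0,0,0,0,0,0,0,0,0,0,0,0,0,0,0,0,0], grip=0.3)

```text
t: 19.45
tool_pos: [0.6271, -0.2234, 0.0798]
tcp_rot: [0.613, 0.79, 0.0, 0.001]
contact_force: [0.1, 1.1, 5.4]
finger_gap: 0.567
```

Emit:
send_rows(series=[0,0,-1,0,0,0,-2,0,0,0,-4,0,0,0,-6,0,0,0,-8,0,0,0,-11,0,0,0,-14,0,0,0,-18,0,0,0,-22,0,0,0,-26,0])

```text
t: 20.28
tool_pos: [0.6265, -0.2233, 0.1053]
tcp_rot: [0.613, 0.79, -0.0, 0.0]
contact_force: [0.1, 0.6, -1.0]
finger_gap: 0.568
```

Emit:
send_rows(series=[0,0,-6,0,0,0,-13,0,0,0,-21,0,0,0,-30,0,0,0,-40,0,0,0,-50,0,0,0,-60,0,0,0,-68,0,0,0,-73,0,0,0,-75,0])

```text
t: 21.12
tool_pos: [0.627, -0.2234, 0.1811]
tcp_rot: [0.613, 0.79, 0.0, 0.001]
contact_force: [0.0, -0.4, -1.0]
finger_gap: 0.568
```

Emit:
send_rows(series=[0,0,0,0,0,0,0,0,0,0,0,0,0,0,0,0,0,0,0,0,0,0,0,0])

```text
t: 21.62
tool_pos: [0.6264, -0.2232, 0.1794]
tcp_rot: [0.613, 0.79, -0.0, -0.0]
contact_force: [-0.2, 0.5, -1.0]
finger_gap: 0.568
```

Run:
```python
from h import *
o=get_obs();print(o["t"],o["tool_pos"],o["contact_force"],o["finger_gap"],R.from_quat(o["tcp_rot"]).as_matrix()[:,2].round(4))
s=capture("scene");d=capture("side");w=capture("wrist");cv2.imwrite("pics/s8.png",s)
m=camera_model("scene")
# orange flange seated check: expected outline of flange top (r=54,z=.065) drawn thin; knob top expected
v=s.copy()
for a in np.linspace(0,2*np.pi,90):
    q=np.rint(proj(m,(.6289+.054*np.cos(a),-.2252+.054*np.sin(a),.065))).astype(int);v[q[1],q[0]]=(255,0,255)
cv2.imwrite("pics/c8.png",np.hstack([cv2.resize(v[250:410,160:320],(480,480)),cv2.resize(w[:,160:480],(320,480))]))
```

```text
21.6167 [ 0.62643332 -0.22318229  0.17941433] [-0.15000702  0.47243135 -1.02658675] 0.5678796373413714 [-6.e-04  2.e-04 -1.e+00]
```

View pics/c8.png

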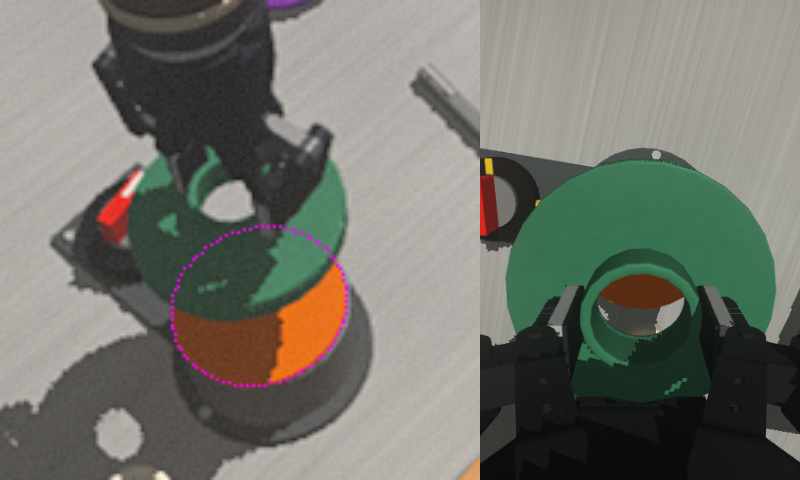

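The inner flange matches the predicted home outline, and the outer lid is level and alone in the grip, 100 mm up. The knob is unmoved. Handing in.

```bash
python3 -c "
from rig import *
print(close_job())"
```

```text
the job is handed in; nothing more can be done
None
```

The job is done and handed in at about 22 s of the 64 s allowed; `close_job()` gave no verdict.

- **Knob:** I turned it clockwise until its pointer lined up with the yellow mark. The camera put pointer and mark within about 0.01 rad of each other, and the pointer still looked right in later views.
- **Double lid:** I carried it by the orange knob and lowered it until it touched at about 6 N. It stopped at the predicted home height.
- **Outer lid:** I let go, then gripped the green lid by its collar and lifted it straight up 100 mm. It ended level and still in the grip.
- **Inner lid:** In the last picture its flange matched the outline expected when fully home.

Two small disagreements:
- Camera fits of the green plate's radius came out 1–4% low.
- The held outer lid is about 2 mm off my estimate of the pot axis, because it lay slightly off-centre on the inner lid.

The bystanders and look-alikes were not touched, as far as forces and pictures showed; I did not measure them at the end.

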